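Shut and lock the supply case

ROBOT

A 6-joint arm with a two-finger parallel gripper is mounted at the origin on a cart in front of the work surface, level with it; the furniture and walls round the work are solid. World frame = base frame: x ahead of the robot, y to its left, z up, the work surface at z = 0. Lengths are in m, angles in rad, forces in N, time in s.
With the tool pointing down it reaches from about 0.35 to 0.775 m from the base axis. Payload 7.3 kg.
Tool frame: the origin (TCP) lies at the very end of the fingers, on their centre line; the grasp point (between the pads) lies 19 mm behind it (robot.grip_depth is the distance from the TCP to the grasp point, in m); z points along the fingers, x is the direction in which the jaws open and shut, and the axes are right-handed (so a half turn about z gives the same grasp; the last joint's range is limited). The gripper opens to 92 mm and grips with 3 to 60 N. Pads are 19 mm wide; open, the fingers measure 130 mm over their backs; the gripper's body (75 mm by 190 mm) begins 47 mm behind the grasp point.
Start: joints at [-1.366, 0.342, 1.524, -0, 1.275, -0.146], TCP at [0.18, -0.493, 0.227] pointing down, gripper open.
Joint ranges: [-2.53, 2.53], [-0.77, 2.02], [0.04, 2.7], [-1, 4.14], [0.28, 2.66], [-3.11, 3.11]. Speed limits (rad/s): [2.57, 2.57, 3.14, 3.14, 3.14, 3.14].

INTERFACE

Orientations are given as a unit quaternion [x, y, z, w].
In Python, from plant import robot gives the robot as it stands.
- The arm moves only by the tool move_arm, never from a script. Its arguments are lists of equal length, an entry for each row: "fingers": the closure in counts, from 0 (fully open) to 255 (shut); "linear": the shift along the world's x, y, z in m, a list of three; "rotation": the turn, a rotation vector about the world's x, y, z in rad, a list of three. In form: {"fingers": [fingers, ...], "linear": [[dx, dy, dz], ...], "rotation": [[wx, wy, wz], ...]}. A call has 1 to 20 rows; each row shifts and turns the commanded pose from where the row before left it; what a row does not reach is not made up. A row lasts 1/8 s, in which the tool goes at most 62.5 mm and 10.7 degrees, less where a joint would pass 70% of its speed; a pose out of reach is approached as far as the arm can. A call is refused whole if a number of a shift passes 0.0625 or a number of a turn 0.188, either way. A call with a gripper value outside its range is refused whole. The fingers move at their own pace and stop on an object; "squeeze" is the grip in N (left out, the last holds). Time passes only in rows, so rows that do not move let the fingers close. It gives the time, the measured TCP pose, the force and the opening at its end, in the units of the state.
- robot.get_obs(): the state, without advancing time (a new reading comes with each control period).
- robot.snapshot(name): name is "scene" or "top" or "wrist"; returns the picture (480x640x3 uint8, blue, green, red); there is no depth.
- robot.camera_model(name): a dict with "vertical_fov" (degrees; the focal length in pixels is half the picture's height over the tangent of half this angle, whatever the lens; pixels are square), "cx", "cy" (the principal point, pixels), "T" (4x4, takes a point from camera to world coordinates); the wrist camera has in their place "hand_eye" (4x4, takes a point from camera to tool coordinates, whose origin is the TCP and whose axes are the tool frame's). Camera axes: x right, y up, looking along -z (the intrinsics and any distortion apply to the point x, -y, -z); pixel columns grow to the right and rows downward; lengths in m; the calibration is good to about 2 mm. The wrist camera is an equidistant fisheye: a pixel r from the principal point sees the ray r / f radians off the axis. A picture is of the moment at which its call begins: read the wrist's pose just before it. camera_model takes no time and is no camera call.
- robot.job_done(): hands the job in, once; it reports no verdict.
The state is a dict: "t": time; "q": joint angles; "qvel": joint speeds; "joint_efforts": joint torques, N m; "tcp_pos": TCP position; "ee_rot": TCP orientation; "force": force on the tool from outside, world axes, zero at the start; "wrist_torque": the same for the moment, N m; "opening": opening from 0.0 (shut) to 1.0 (fully open).
Only numpy, scipy, OpenCV 4.12 (cv2) and the standard library are available. Lean on these libraries where they do the work, as an engineer would, in place of code of your own. Each camera call takes 0.05 s, during which the arm holds its last target.

TASK

The lid of the grey supply case stands ajar. Push the lid fully shut with your fingertips, then set a fingertip in the slot of the round fastener in the lid and turn it clockwise, seen from above, until it stops with the slot lying across the case (left to right, parallel to its front), so that the lid is locked; then take the hand away. Do it all by pushing: do not raise the lid or lift anything, do not turn the fastener across while the lid is still open, and leave the mug, block, timer and jar where they stand.

Things in the scene. Friction and masses are not known exactly. Their poses are not given: they have to be found in the camera images.
- case: Low grey case, fixed, 210 mm deep (x), 230 wide (y), 90 high with its lid shut. Origin: centre of its underside. +x points from the front (nearest the robot) to the hinged back, +y left. Lid: a 10 mm plate. Its hinge line is parallel to y at x = 105, z = 80 mm. A round bare-metal fastener, 104 mm across, is flush in the lid; lid shut, its axis is at x = -34, y = 0.
- lid (a joint): Opening angle of the lid in rad: 0 = fully shut (its stop), grows as the front edge rises; starts between 0.3 and 0.5. The stiff hinge holds the lid where it is left; 2 to 6 N down on its upper face near the front edge moves it.
- lid_front (a point): Point on the upper face of the lid, in the middle of its width, 12 mm behind the front edge; moves with the lid. Plain flat lid lies at left and right, from 53 mm off the middle to 115 mm. Two short raised dashes left and right of the fastener show where its slot points when locked.
- cam (a joint): Angle of the fastener in rad: 0 = open (slot front to back), grows clockwise seen from above, pi/2 = locked, at its stop (slot left to right). Starts between 0 and 0.5, stays where it is left. Turning takes 0.12 Nm: about 5 N sideways 24 mm from the axis. With the lid shut, a tongue below it then passes under a lip in the front wall.
- slot (a point): Centre of the slot's mouth on the turning axis, level with the lid's upper face (90 mm above the bench when shut). z: turning axis, out of the lid; x: along the slot, turns with it. The slot is a straight-walled pocket 84 mm long (x), 40 wide (y), 16 deep, flat floor: the tips of a shut gripper fit in, and pushing its long wall off-centre turns the fastener.
- mug: White mug with a handle, 82 x 112 x 94 mm, standing loose to the right of the case; to be left alone. Origin: centre of its underside.
- block: Wooden block, 45 x 75 x 30 mm, lying loose to the right of the case; to be left alone. Origin: centre of its underside.
- timer: Round white timer with a red handle, 62 mm across, 38 mm high, loose to the right of the case; to be left alone. Origin: centre of its underside.
- clips: Glass clip jar, 89 x 77 x 120 mm, standing loose to the left of the case; to be left alone. Origin: centre of its underside.

How it is judged:
On the way, in this order (a step that is already met when the one before it is completed fails the run):
1. the lid is pushed fully shut (value of joint lid below 0.02 rad and value of joint cam below 0.8 rad), for 0.2 s.
2. the fastener is turned to its locked stop with the lid shut (value of joint lid below 0.02 rad and value of joint cam above 1.45 rad), for 0.2 s.
At the end, for the whole second after the job is handed in: The lid is shut (joint under 0.02 rad), the fastener is turned to within about 7 degrees of its locked stop (joint over 1.45 rad), both are at rest, and the bystanders still stand upright (all of step 2 and velocity of joint cam between -0.05 and 0.05 rad/s and velocity of joint lid between -0.05 and 0.05 rad/s and angle between each of mug, block, timer, clips's own z axis and vertical below 0.1 rad); the robot touches nothing.
It fails at once if the fastener is turned more than half-way while the lid is open (value of joint cam above 0.8 rad and value of joint lid above 0.05 rad).
It fails at once if the lid is lifted (value of joint lid above 0.54 rad).
It fails at once if a bystander is lifted or moved more than 20 mm (distance of any of mug, block, timer, clips from where it was at the start of the episode above 0.02 m).
It also fails if it takes over 51 s, if anything falls off the work surface, if the arm or the gripper's body presses on something with over 40 N, if the wrist force passes 120 N, or if a joint passes its speed limit or range.

## Working session

There is one attempt and no reset: what is moved stays moved. The work goes in short steps, Python scripts to look and compute and a tool call to move; the robot and the scene stay as the last step left them, time stands still between calls to the robot, and variables do not carry over. Pictures are saved under pics/ and viewed, and the job is handed in when it is done.

Besides the shell and the picture viewer there is one more tool, called after "Call:" by a JSON object that holds its "op" and its "data", one argument or row to a line. move_arm: Moves the arm, as the interface text tells. Its arguments: {"type":"object","properties":{"fingers":{"type":"array","items":{"type":"number"}},"linear":{"type":"array","items":{"type":"array","items":{"type":"number"}}},"rotation":{"type":"array","items":{"type":"array","items":{"type":"number"}}},"squeeze":{"type":"number"}},"required":["fingers","linear","rotation"]}

```bash
mkdir -p pics; ls; python3 - <<'E'
from plant import robot
import cv2
o=robot.get_obs(); print({k:o[k] for k in ('t','tcp_pos','ee_rot','force','opening')})
for n in("scene","top"):
    cv2.imwrite(f"pics/{n}0.png",robot.snapshot(n)); print(n,robot.camera_model(n))
print(robot.camera_model("wrist"))
E
```

```text
pics
{'t': 0.0, 'tcp_pos': array([ 0.18034952, -0.49261064,  0.22604221]), 'ee_rot': array([ 8.19642649e-01, -5.72874622e-01, -5.55909217e-04, -5.36013676e-04]), 'force': array([-0.64691949,  0.02086963,  0.12529517]), 'opening': 1.0013434525322726}
scene {'vertical_fov': 48.20242020351457, 'cx': 318.6617494491121, 'cy': 238.21420857654303, 'T': array([[-0.66630357,  0.38538152, -0.63837343, -0.38524657],
       [-0.74555566, -0.35997123,  0.56086315,  0.82806656],
       [-0.01364978,  0.84964804,  0.52717349,  0.87707693],
       [ 0.        ,  0.        ,  0.        ,  1.        ]])}
top {'vertical_fov': 42.76015765275947, 'cx': 320.91022526472074, 'cy': 239.02976784132045, 'T': array([[ 0.01907541,  0.99687704, -0.07663084,  0.41923977],
       [-0.99981128,  0.01873707, -0.00513178,  0.00757923],
       [-0.00367992,  0.07671427,  0.99704633,  1.75853534],
       [ 0.        ,  0.        ,  0.        ,  1.        ]])}
{'vertical_fov': 65.70646984690485, 'cx': 317.97086989567794, 'cy': 234.36249086469107, 'hand_eye': array([[ 9.99999668e-01, -3.95063942e-04,  7.11998465e-04,
        -3.62466837e-04],
       [-1.99482618e-04, -9.66629732e-01, -2.56177519e-01,
        -6.72599097e-02],
       [ 7.89445386e-04,  2.56177292e-01, -9.66629491e-01,
        -1.58019823e-01],
       [ 0.00000000e+00,  0.00000000e+00,  0.00000000e+00,
         1.00000000e+00]])}
```

View pics/scene0.png

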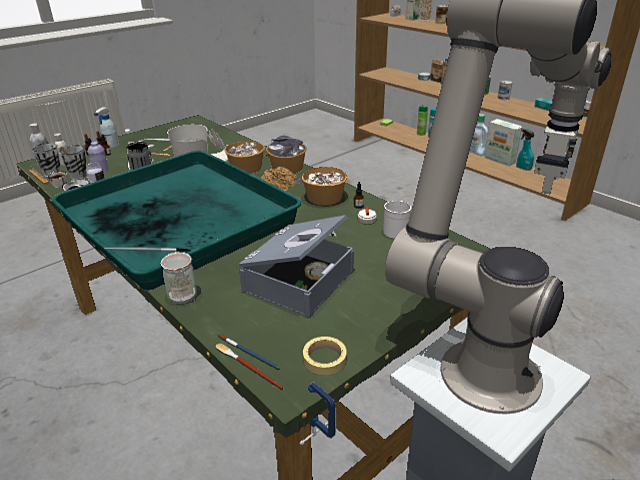

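View pics/top0.png

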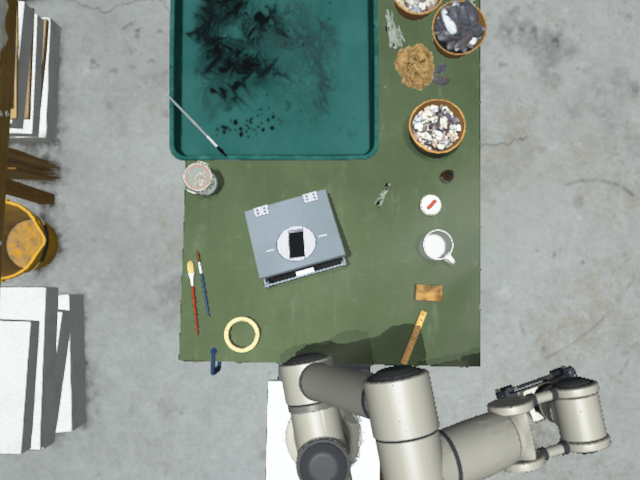

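The top view shows the case at about (297,240), yawed a little. The fastener is at about (296,244), the mug at (438,245), the block at (429,292), the timer at (431,204) and the jar at (200,178). I'll zoom in on the case.

```bash
python3 - <<'E'
import cv2
i=cv2.imread("pics/top0.png")[180:300,230:360]
cv2.imwrite("pics/topz.png",cv2.resize(i,None,fx=5,fy=5,interpolation=cv2.INTER_CUBIC))
i=cv2.imread("pics/scene0.png")[205:325,230:370]
cv2.imwrite("pics/scz.png",cv2.resize(i,None,fx=5,fy=5,interpolation=cv2.INTER_CUBIC))
E
```

```text
(no output)
```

View pics/topz.png

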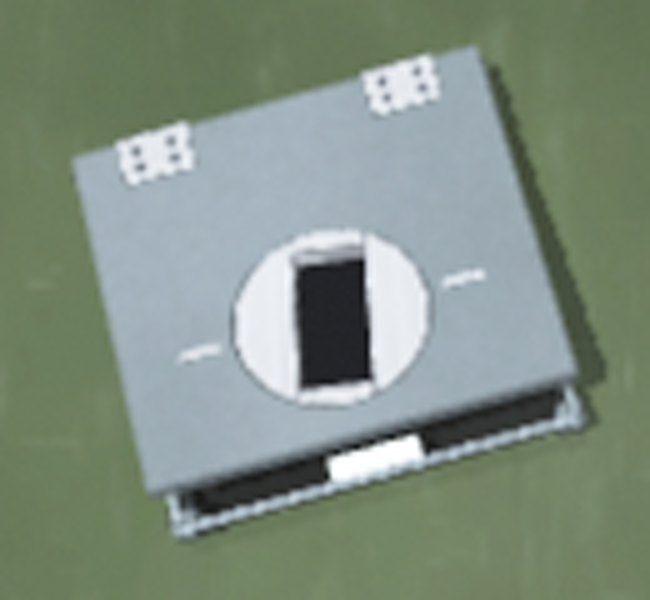

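View pics/scz.png

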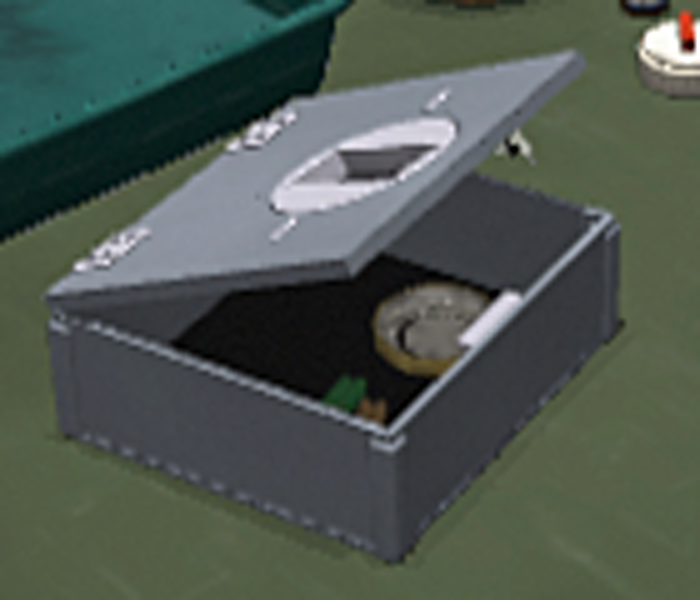

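```bash
cat > h.py <<'E'
import numpy as np
from plant import robot
def ray(n,u,v):
    c=robot.camera_model(n); f=240/np.tan(np.radians(c['vertical_fov'])/2)
    T=c['T']; d=T[:3,:3]@np.array([(u-c['cx'])/f,-(v-c['cy'])/f,-1]); return T[:3,3],d/np.linalg.norm(d)
def onz(n,u,v,z):
    p,d=ray(n,u,v); return p+d*(z-p[2])/d[2]
def tri(a,b):
    (p,d),(q,e)=a,b
    s=np.linalg.lstsq(np.c_[d,-e],q-p,rcond=None)[0]; x=p+s[0]*d;y=q+s[1]*e
    return (x+y)/2,np.linalg.norm(x-y)
E
python3 - <<'E'
from h import *
np.set_printoptions(precision=4,suppress=True)
T=lambda x,y:(230+(x+.5)/5-.5,180+(y+.5)/5-.5)
S=lambda x,y:(230+(x+.5)/5-.5,205+(y+.5)/5-.5)
P={k:tri(ray('top',*T(*a)),ray('scene',*S(*b))) for k,a,b in [
('rimFL',(185,530),(390,435)),('rimFR',(578,418),(612,218)),('lidFL',(152,490),(352,265)),('lidFR',(577,378),(580,55)),('lidBL',(75,158),(50,295)),('dashL',(199,353),(283,228)),('dashR',(463,277),(438,99)),('disc',(332,318),(366,165))]}
for k,v in P.items(): print(k,*v)
for k,a in [('rimFL',(185,530)),('rimFR',(578,418)),('lidBL',(75,158)),('lidBR',(478,47))]:
    print(k,onz('top',*T(*a),.08 if 'rim' in k else .09))
for k,p in [('mug',(438,245)),('block',(429,292)),('timer',(431,204)),('jar',(200,178))]: print(k,onz('top',*p,.05))
print([np.linalg.norm(P[a][0]-P[b][0]) for a,b in [('rimFL','rimFR'),('lidFL','lidFR'),('lidFL','lidBL')]])
E
```

```text
rimFL [0.4176 0.162  0.0776] 0.0009180805166259473
rimFR [ 0.4821 -0.0527  0.0784] 0.0031919407531158916
lidFL [0.4365 0.1693 0.1716] 0.005353825779235008
lidFR [ 0.5004 -0.0471  0.1753] 0.0006565063938623152
lidBL [0.6185 0.2247 0.0888] 0.0053606061154127084
dashL [0.5105 0.1503 0.1486] 0.0014284961683547555
dashR [0.5523 0.0113 0.1495] 0.0037838293553170295
disc [0.53   0.0803 0.1471] 0.0026163429773049048
rimFL [0.4179 0.1621 0.08  ]
rimFR [ 0.4831 -0.0515  0.08  ]
lidBL [0.62   0.2267 0.09  ]
lidBR [0.6855 0.007  0.09  ]
mug [ 0.54   -0.3107  0.05  ]
block [ 0.4088 -0.2863  0.05  ]
timer [ 0.6549 -0.2906  0.05  ]
jar [0.7167 0.3604 0.05  ]
[np.float64(0.2241407790066894), np.float64(0.2256204507125814), np.float64(0.20749858187888898)]
```

Call:
{"op": "move_arm", "data": {
  "fingers": [255, 255, 255, 255, 255, 255, 255, 255, 255, 255, 255, 255],
  "linear": [
    [0.032, 0.048, 0],
    [0.032, 0.048, 0],
    [0.032, 0.048, 0],
    [0.032, 0.048, 0],
    [0.032, 0.048, 0],
    [0.032, 0.048, 0],
    [0.032, 0.048, 0],
    [0.032, 0.048, 0],
    [0.032, 0.048, 0],
    [0.03, 0.046, 0],
    [0, 0, 0],
    [0, 0, 0]
  ],
  "rotation": [
    [0, 0, -0.006],
    [0, 0, -0.006],
    [0, 0, -0.006],
    [0, 0, -0.006],
    [0, 0, -0.006],
    [0, 0, -0.006],
    [0, 0, -0.006],
    [0, 0, -0.006],
    [0, 0, -0.006],
    [0, 0, -0.006],
    [0, 0, 0],
    [0, 0, 0]
  ],
  "squeeze": 20
}}

```text
t: 1.6
tcp_pos: [0.498, -0.0151, 0.2263]
ee_rot: [0.802, -0.597, -0.0, 0.001]
force: [-0.2, -0.1, -0.2]
opening: 0.006
```

```bash
python3 - <<'E'
from plant import robot
import cv2
cv2.imwrite("pics/w1.png",robot.snapshot("wrist"))
i=robot.snapshot("scene")[140:325,200:420]
cv2.imwrite("pics/s1.png",cv2.resize(i,None,fx=3,fy=3,interpolation=cv2.INTER_CUBIC))
E
```

```text
(no output)
```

View pics/w1.png

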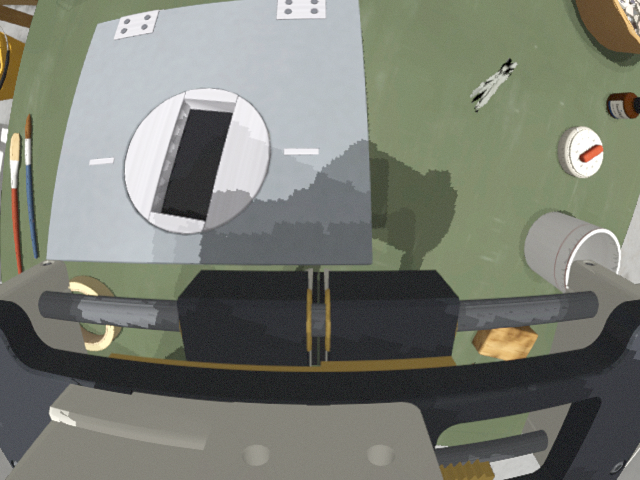

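View pics/s1.png

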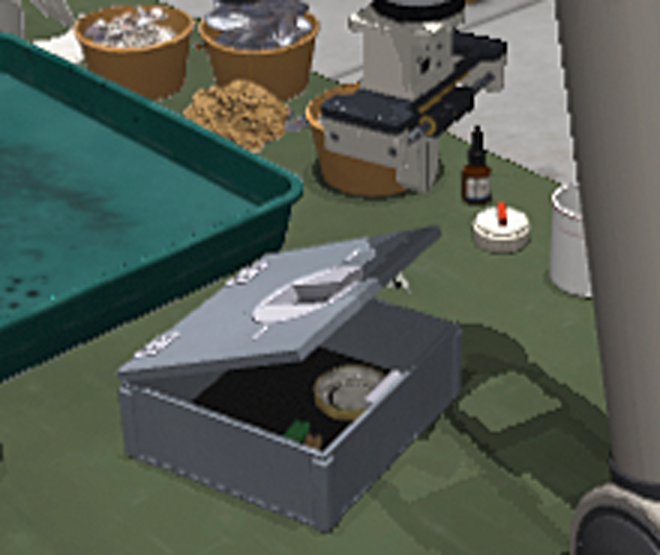

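```bash
python3 - <<'E'
import cv2
i=robot=None
i=cv2.imread("pics/w1.png")[250:380,150:480]
a=cv2.resize(i,None,fx=2.4,fy=2.4,interpolation=cv2.INTER_CUBIC); a=cv2.convertScaleAbs(a,alpha=2.5,beta=20)
cv2.imwrite("pics/w1z.png",a)
i=cv2.imread("pics/s1.png")[0:220,300:530]
cv2.imwrite("pics/s1z.png",cv2.resize(i,None,fx=2.6,fy=2.6))
E
```

```text
(no output)
```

View pics/w1z.png

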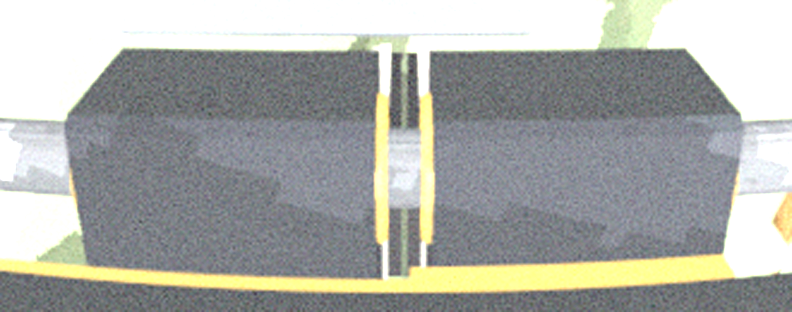

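View pics/s1z.png

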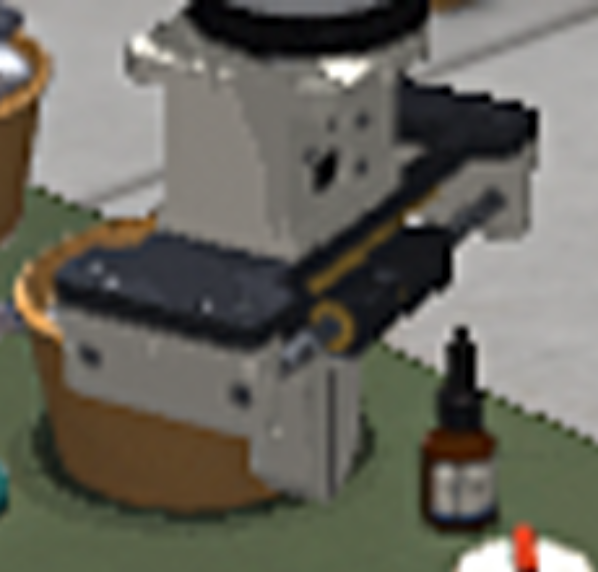

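Call:
{"op": "move_arm", "data": {
  "fingers": [255, 255, 255, 255, 255, 255],
  "linear": [
    [0.008, 0.002, 0],
    [0, 0, -0.02],
    [0, 0, -0.02],
    [0, 0, -0.015],
    [0, 0, -0.01],
    [0, 0, -0.01]
  ],
  "rotation": [
    [0, 0, 0],
    [0, 0, 0],
    [0, 0, 0],
    [0, 0, 0],
    [0, 0, 0],
    [0, 0, 0]
  ]
}}

```text
t: 2.45
tcp_pos: [0.5068, -0.0135, 0.1517]
ee_rot: [0.802, -0.598, 0.0, -0.0]
force: [-0.8, -0.2, 1.4]
opening: 0.001
```

```bash
python3 - <<'E'
from plant import robot
import cv2
print(robot.get_obs()['tcp_pos'],robot.get_obs()['force'])
i=robot.snapshot("scene")[140:325,200:420]
cv2.imwrite("pics/s2.png",cv2.resize(i,None,fx=3,fy=3,interpolation=cv2.INTER_CUBIC))
E
```

```text
[ 0.50683081 -0.01351674  0.15165576] [-0.83503965 -0.19081673  1.36038596]
```

View pics/s2.png

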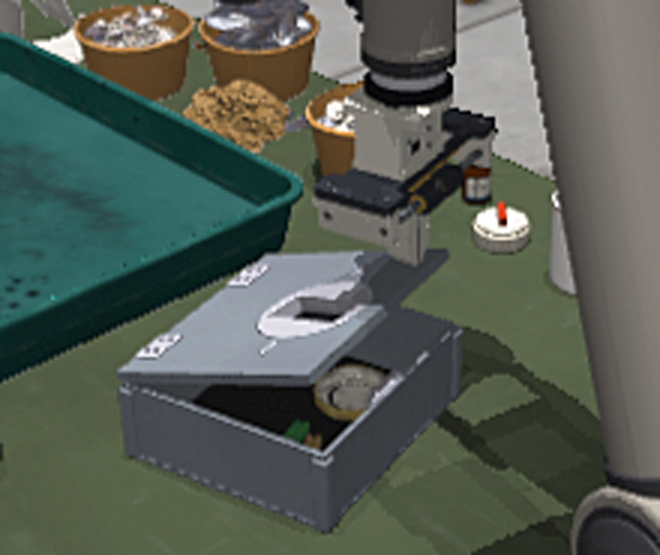

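The fingertip is on the lid near its right front, and the lid is already going down. I'll keep pushing.

Call:
{"op": "move_arm", "data": {
  "fingers": [255, 255, 255, 255, 255, 255, 255, 255, 255],
  "linear": [
    [0, 0, -0.01],
    [0, 0, -0.01],
    [0, 0, -0.01],
    [0, 0, -0.01],
    [0, 0, -0.01],
    [0, 0, -0.006],
    [0, 0, -0.004],
    [0, 0, -0.002],
    [0, 0, 0]
  ],
  "rotation": [
    [0, 0, 0],
    [0, 0, 0],
    [0, 0, 0],
    [0, 0, 0],
    [0, 0, 0],
    [0, 0, 0],
    [0, 0, 0],
    [0, 0, 0],
    [0, 0, 0]
  ]
}}

```text
t: 3.62
tcp_pos: [0.5063, -0.013, 0.0902]
ee_rot: [0.802, -0.597, 0.0, 0.0]
force: [-1.6, 0.4, 4.9]
opening: 0.008
```

Call:
{"op": "move_arm", "data": {
  "fingers": [255, 255, 255, 255],
  "linear": [
    [0, 0, -0.001],
    [0, 0, -0.001],
    [0, 0, -0.001],
    [0, 0, 0]
  ],
  "rotation": [
    [0, 0, 0],
    [0, 0, 0],
    [0, 0, 0],
    [0, 0, 0]
  ]
}}

```text
t: 4.12
tcp_pos: [0.5065, -0.013, 0.0899]
ee_rot: [0.802, -0.597, 0.001, -0.0]
force: [-10.7, 1.3, 29.2]
opening: 0.004
```

Call:
{"op": "move_arm", "data": {
  "fingers": [255, 255, 255, 255, 255, 255, 255],
  "linear": [
    [0, 0, 0.01],
    [0, 0, 0.03],
    [0, 0, 0.03],
    [-0.01, 0.035, 0.03],
    [-0.01, 0.035, 0.02],
    [0, 0, 0],
    [0, 0, 0]
  ],
  "rotation": [
    [0, 0, 0],
    [0, 0, 0],
    [0, 0, 0],
    [0, 0, 0],
    [0, 0, 0],
    [0, 0, 0],
    [0, 0, 0]
  ]
}}

```text
t: 5.0
tcp_pos: [0.4865, 0.0567, 0.2064]
ee_rot: [0.802, -0.597, 0.0, 0.0]
force: [0.2, -1.1, 0.3]
opening: 0.004
```

```bash
python3 - <<'E'
from plant import robot
import cv2,json
o=robot.get_obs()
print(o['tcp_pos'],o['ee_rot'],o['q'])
json.dump([list(o['tcp_pos']),list(o['ee_rot'])],open("p3.json","w"))
cv2.imwrite("pics/w3.png",robot.snapshot("wrist"))
cv2.imwrite("pics/t3.png",robot.snapshot("top"))
i=cv2.imread("pics/t3.png")[180:300,230:360]
cv2.imwrite("pics/t3z.png",cv2.resize(i,None,fx=5,fy=5,interpolation=cv2.INTER_CUBIC))
E
```

```text
[0.48648176 0.05669207 0.2064056 ] [ 8.02228839e-01 -5.97016622e-01  9.02639465e-05  1.87272718e-04] [-4.03481412e-02  2.96234592e-01  1.65033213e+00 -4.41919803e-04
  1.19508821e+00  1.23936822e+00]
```

View pics/w3.png

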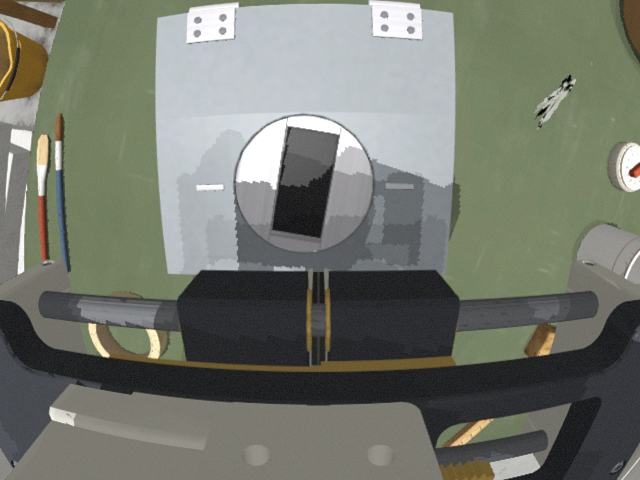

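View pics/t3z.png

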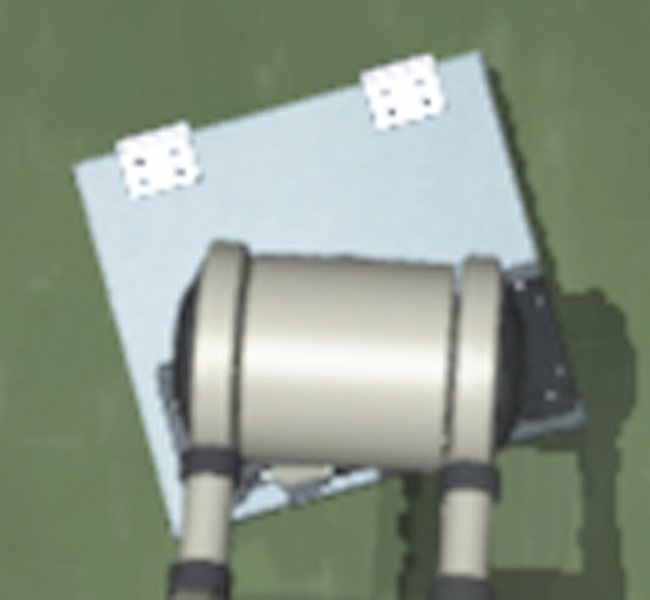

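```bash
python3 - <<'E'
import cv2
i=cv2.imread("pics/w3.png")[105:260,185:425]
a=cv2.resize(i,None,fx=3.3,fy=3.3,interpolation=cv2.INTER_CUBIC)
cv2.imwrite("pics/w3z.png",a)
E
```

```text
(no output)
```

View pics/w3z.png

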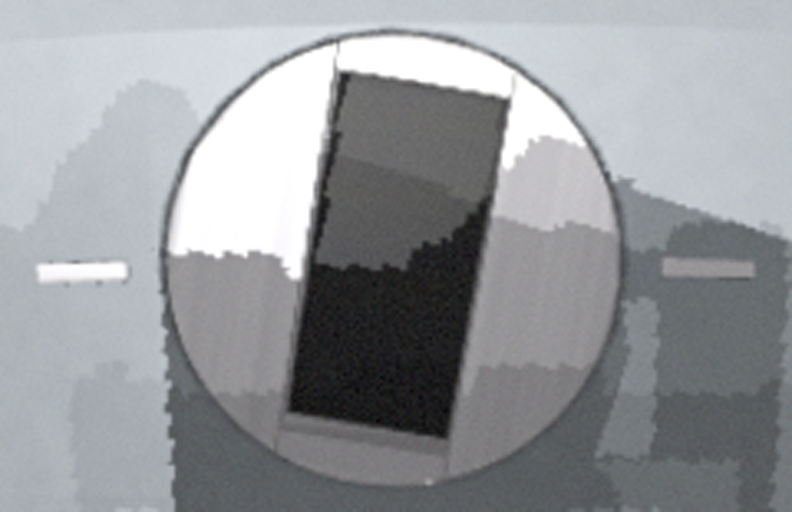

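```bash
cat >> h.py <<'E'
from scipy.spatial.transform import Rotation as R
def wray(pose,u,v):
    c=robot.camera_model('wrist'); f=240/np.tan(np.radians(c['vertical_fov'])/2)
    H=c['hand_eye']; a=np.array([u-c['cx'],v-c['cy']]); r=np.linalg.norm(a); th=r/f; a=a/r*np.sin(th)
    M=R.from_quat(pose[1]).as_matrix(); d=M@H[:3,:3]@np.array([a[0],-a[1],-np.cos(th)])
    return M@H[:3,3]+np.array(pose[0]),d
def wz(pose,u,v,z):
    p,d=wray(pose,u,v); return p+d*(z-p[2])/d[2]
E
python3 - <<'E'
from h import *
import json,cv2
np.set_printoptions(precision=4,suppress=True)
pose=json.load(open("p3.json"))
Z=lambda x,y:(185+(x+.5)/3.3-.5,105+(y+.5)/3.3-.5)
W=lambda x,y:wz(pose,*Z(x,y),.09)[:2]
c=np.array([W(*p) for p in[(166,258),(622,250),(392,31),(398,486),(240,97),(553,97),(232,424),(560,418)]],np.float32)
# algebraic circle
A=np.c_[2*c,np.ones(len(c))]; s=np.linalg.lstsq(A,(c**2).sum(1),rcond=None)[0]
print('disc',s[:2],2*np.sqrt(s[2]+s[0]**2+s[1]**2))
TL,TR,BL,BR=[W(*p) for p in[(338,70),(511,98),(285,428),(449,450)]]
print('slot ctr',(TL+TR+BL+BR)/4,'len',np.linalg.norm(TL-BL),np.linalg.norm(TR-BR),'wid',np.linalg.norm(TL-TR),np.linalg.norm(BL-BR))
for a,b in((TL,BL),(TR,BR),(TR,TL),(BR,BL)): print(np.arctan2(*(a-b)[::-1]))
dl,dr=W(82,272),W(708,268); print('dash yaw',np.arctan2(*(dl-dr)[::-1])-np.pi/2,(dl+dr)/2)
fl,fr=[wz(pose,*p,.09) for p in[(168,273),(445,270)]]
bl,br=[wz(pose,*p,.09) for p in[(156,14),(454,14)]]
print(fl,fr,bl,br)
T=lambda x,y:(230+(x+.5)/5-.5,180+(y+.5)/5-.5)
for p in[(75,167),(478,52),(178,538)]: print(onz('top',*T(*p),.09))
E
```

```text
disc [0.5142 0.0765] 0.10432205019942892
slot ctr [0.5146 0.0762] len 0.0830354641925406 0.08198904022790923 wid 0.03880069721214088 0.038532393323557595
0.12799935937096446
0.12457204401072915
-1.4442449686375565
-1.4170827261561654
dash yaw 0.2946804581553337 [0.514  0.0767]
[0.413 0.166 0.09 ] [ 0.482  -0.0528  0.09  ] [0.6164 0.2293 0.09  ] [0.6797 0.0055 0.09  ]
[0.6151 0.2266 0.09  ]
[0.6827 0.007  0.09  ]
[0.4135 0.1649 0.09  ]
```

Disc and slot sizes match the text (104.3 mm, 83 × 39 mm). The axis is at (0.5143, 0.0764), case yaw is 0.295 and cam is about 0.17. Next I turn the tool in line with the slot and go in near its front end.

Call:
{"op": "move_arm", "data": {
  "fingers": [255, 255, 255, 255, 255, 255, 255, 255, 255, 255],
  "linear": [
    [0.0015, 0.0022, -0.01],
    [0.0015, 0.0022, -0.01],
    [0.0015, 0.0022, -0.01],
    [0.0015, 0.0022, -0.01],
    [0.0015, 0.0022, -0.01],
    [0.0015, 0.0022, -0.01],
    [0.0015, 0.0022, -0.01],
    [0.0015, 0.0023, -0.01],
    [0, 0, -0.02],
    [0, 0, 0]
  ],
  "rotation": [
    [0, 0, 0.176],
    [0, 0, 0.176],
    [0, 0, 0.176],
    [0, 0, 0.176],
    [0, 0, 0.176],
    [0, 0, 0.176],
    [0, 0, 0.176],
    [0, 0, 0.174],
    [0, 0, 0],
    [0, 0, 0]
  ]
}}

```text
t: 6.35
tcp_pos: [0.4974, 0.0739, 0.105]
ee_rot: [0.998, 0.062, -0.002, -0.0]
force: [-0.9, 0.2, 0.2]
opening: 0.004
```

```bash
python3 - <<'E'
from plant import robot
import cv2
o=robot.get_obs(); print(o['tcp_pos'],o['ee_rot'],o['force'])
cv2.imwrite("pics/w4.png",robot.snapshot("wrist"))
i=robot.snapshot("scene")[140:325,200:420]
cv2.imwrite("pics/s4.png",cv2.resize(i,None,fx=3,fy=3,interpolation=cv2.INTER_CUBIC))
E
```

```text
[0.49737287 0.07387716 0.10497383] [ 9.98055974e-01  6.22881833e-02 -2.10921349e-03 -8.44927021e-05] [-0.85584992  0.23393556  0.18137427]
```

View pics/s4.png

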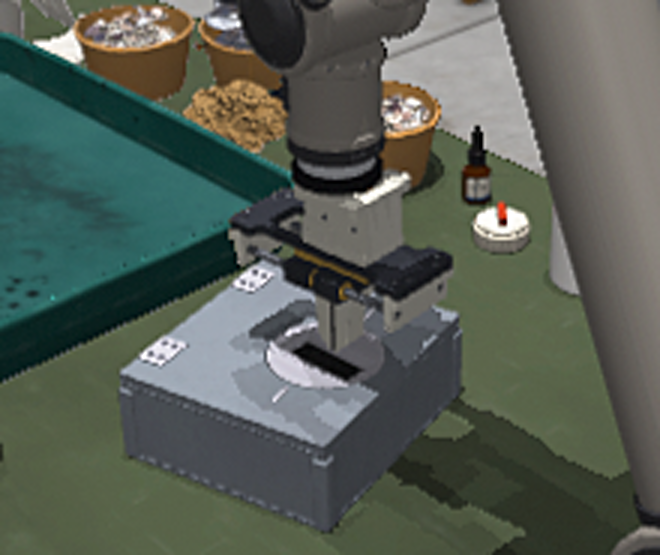

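View pics/w4.png

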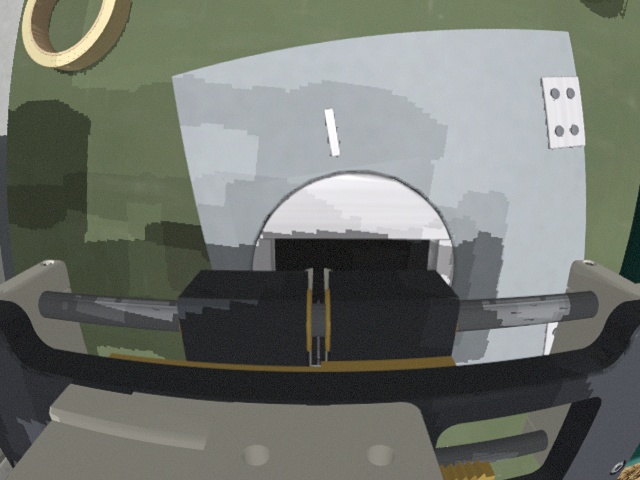

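Call:
{"op": "move_arm", "data": {
  "fingers": [255, 255, 255, 255, 255, 255],
  "linear": [
    [0.001, 0, -0.007],
    [0, 0, -0.006],
    [0, 0, -0.005],
    [0, 0, -0.004],
    [0, 0, -0.003],
    [0, 0, 0]
  ],
  "rotation": [
    [0, 0, 0],
    [0, 0, 0],
    [0, 0, 0],
    [0, 0, 0],
    [0, 0, 0],
    [0, 0, 0]
  ]
}}

```text
t: 7.2
tcp_pos: [0.4993, 0.0747, 0.0815]
ee_rot: [0.998, 0.063, -0.0, -0.0]
force: [-0.5, -0.9, -0.0]
opening: 0.006
```

```bash
python3 - <<'E'
import numpy as np
a=np.array([.5143,.0764]); p=np.array([.4993,.0747])+[-.0011,.0089]
for k in range(1,14):
    t=-.12*k; c,s=np.cos(t),np.sin(t); q=a+np.array([[c,-s],[s,c]])@(np.array([.4982,.0836])-a)
    print(k,np.round((q-p)*1000,1),np.round(q,4)); p=q
E
```

```text
1 [1.  1.9] [0.4992 0.0855]
2 [1.2 1.7] [0.5004 0.0872]
3 [1.4 1.6] [0.5018 0.0888]
4 [1.6 1.4] [0.5033 0.0902]
5 [1.7 1.2] [0.5051 0.0914]
6 [1.9 1. ] [0.5069 0.0924]
7 [2.  0.8] [0.5089 0.0932]
8 [2.  0.5] [0.511  0.0937]
9 [2.1 0.3] [0.5131 0.094 ]
10 [2.1 0. ] [0.5152 0.094 ]
11 [ 2.1 -0.2] [0.5173 0.0938]
12 [ 2.1 -0.5] [0.5193 0.0933]
13 [ 2.  -0.7] [0.5213 0.0926]
```

Call:
{"op": "move_arm", "data": {
  "fingers": [255, 255, 255, 255],
  "linear": [
    [0, 0.003, 0],
    [-0.001, 0.003, 0],
    [0, 0.003, 0],
    [0, 0, 0]
  ],
  "rotation": [
    [0, 0, 0],
    [0, 0, 0],
    [0, 0, 0],
    [0, 0, 0]
  ]
}}

```text
t: 7.7
tcp_pos: [0.4984, 0.0838, 0.0818]
ee_rot: [0.998, 0.063, 0.0, 0.0]
force: [0.4, -1.1, 0.6]
opening: 0.006
```

Call:
{"op": "move_arm", "data": {
  "fingers": [255, 255, 255, 255, 255, 255, 255],
  "linear": [
    [0.001, 0.0019, 0],
    [0.0012, 0.0017, 0],
    [0.0014, 0.0016, 0],
    [0.0016, 0.0014, 0],
    [0.0017, 0.0012, 0],
    [0.0019, 0.001, 0],
    [0, 0, 0]
  ],
  "rotation": [
    [0, 0, -0.12],
    [0, 0, -0.12],
    [0, 0, -0.12],
    [0, 0, -0.12],
    [0, 0, -0.12],
    [0, 0, -0.12],
    [0, 0, 0]
  ]
}}

```text
t: 8.57
tcp_pos: [0.5063, 0.0924, 0.0814]
ee_rot: [0.956, -0.292, -0.001, 0.0]
force: [-3.0, -1.5, 0.5]
opening: 0.008
```

```bash
python3 - <<'E'
from plant import robot
import cv2
o=robot.get_obs(); print(o['tcp_pos'],o['ee_rot'],o['force'],o['wrist_torque'])
cv2.imwrite("pics/w5.png",robot.snapshot("wrist"))
E
```

```text
[0.50627484 0.09237439 0.08141029] [ 9.56398746e-01 -2.92061980e-01 -1.01737294e-03  4.50411160e-04] [-2.95607178 -1.52764675  0.52759566] [-0.2509495   0.51933408  0.05141448]
```

View pics/w5.png

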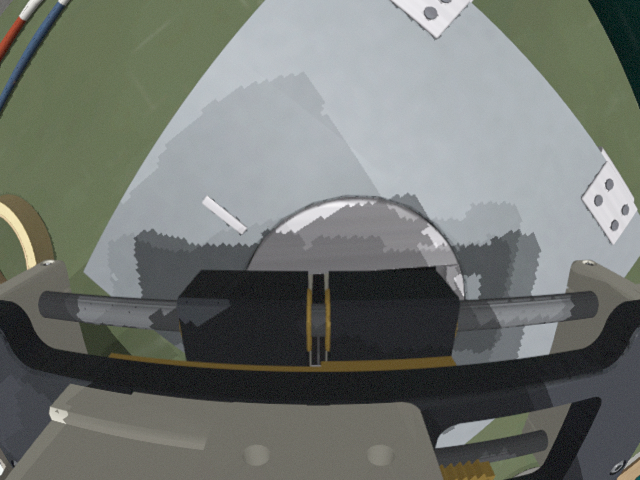

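The fastener is turning with the tip; the slot edge is at about (420,266), a slight lag. I'll carry on.

Call:
{"op": "move_arm", "data": {
  "fingers": [255, 255, 255, 255, 255, 255, 255],
  "linear": [
    [0.002, 0.0008, 0],
    [0.002, 0.0005, 0],
    [0.0021, 0.0003, 0],
    [0.0021, 0, 0],
    [0.0021, -0.0002, 0],
    [0.0021, -0.0005, 0],
    [0, 0, 0]
  ],
  "rotation": [
    [0, 0, -0.12],
    [0, 0, -0.12],
    [0, 0, -0.12],
    [0, 0, -0.12],
    [0, 0, -0.12],
    [0, 0, -0.12],
    [0, 0, 0]
  ]
}}

```text
t: 9.5
tcp_pos: [0.519, 0.0936, 0.0814]
ee_rot: [0.793, -0.61, -0.001, 0.0]
force: [-2.5, 0.9, -0.8]
opening: 0.005
```

Call:
{"op": "move_arm", "data": {
  "fingers": [255, 255, 255],
  "linear": [
    [0.002, 0, 0],
    [0.002, 0, 0],
    [0, 0, 0]
  ],
  "rotation": [
    [0, 0, -0.05],
    [0, 0, -0.05],
    [0, 0, 0]
  ]
}}

```text
t: 9.88
tcp_pos: [0.5196, 0.094, 0.0812]
ee_rot: [0.762, -0.648, -0.004, 0.003]
force: [-14.4, 2.9, 6.8]
opening: 0.003
```

```bash
python3 - <<'E'
from plant import robot
import cv2
o=robot.get_obs(); print(o['tcp_pos'],o['ee_rot'],o['force'],o['wrist_torque'])
cv2.imwrite("pics/w6.png",robot.snapshot("wrist"))
E
```

```text
[0.51959874 0.09401724 0.08115934] [ 0.76172955 -0.64788017 -0.00351698  0.00264674] [-14.44244141   2.94579033   6.83909887] [0.47545585 2.39389339 0.1428301 ]
```

View pics/w6.png

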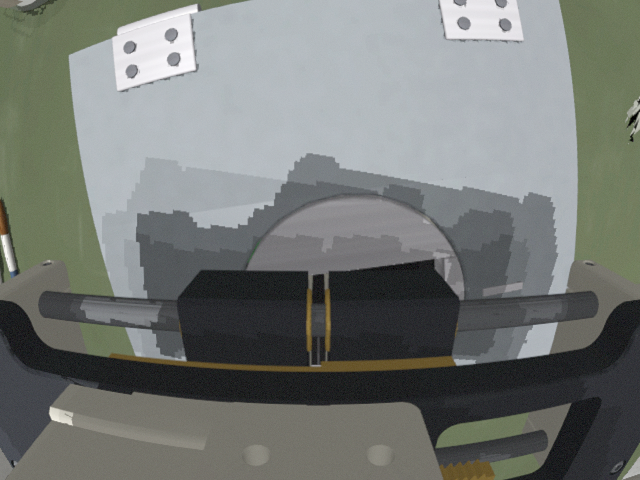

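Call:
{"op": "move_arm", "data": {
  "fingers": [255, 255, 255, 255, 255, 255, 255, 255],
  "linear": [
    [0.0015, 0, 0],
    [0, 0, 0],
    [-0.004, -0.001, 0],
    [-0.004, -0.001, 0],
    [-0.003, -0.001, 0],
    [0, 0, 0.02],
    [0, 0, 0.03],
    [0, 0, 0.04]
  ],
  "rotation": [
    [0, 0, 0],
    [0, 0, 0],
    [0, 0, 0.04],
    [0, 0, 0.05],
    [0, 0, 0.04],
    [0, 0, 0],
    [0, 0, 0],
    [0, 0, 0]
  ]
}}

```text
t: 10.92
tcp_pos: [0.5145, 0.0903, 0.1724]
ee_rot: [0.802, -0.597, 0.0, -0.0]
force: [-0.7, 0.3, -0.3]
opening: 0.005
```

Call:
{"op": "move_arm", "data": {
  "fingers": [255, 255, 255, 255, 255],
  "linear": [
    [-0.02, -0.03, 0.03],
    [-0.02, -0.03, 0],
    [0, -0.03, 0],
    [0, 0, 0],
    [0, 0, 0]
  ],
  "rotation": [
    [0, 0, 0],
    [0, 0, 0],
    [0, 0, 0],
    [0, 0, 0],
    [0, 0, 0]
  ]
}}

```text
t: 11.55
tcp_pos: [0.4746, 0.0007, 0.2019]
ee_rot: [0.801, -0.598, 0.0, -0.0]
force: [-0.5, 0.0, -0.5]
opening: 0.008
```

```bash
python3 - <<'E'
from plant import robot
import cv2,json
o=robot.get_obs()
print(o['t'],o['tcp_pos'],o['ee_rot'],o['force'])
json.dump([list(o['tcp_pos']),list(o['ee_rot'])],open("p7.json","w"))
cv2.imwrite("pics/w7.png",robot.snapshot("wrist"))
E
```

```text
11.55 [0.47461819 0.00069927 0.2019181 ] [ 8.01342692e-01 -5.98205276e-01  4.24038724e-04 -3.96749240e-04] [-0.47780831  0.02630306 -0.51299619]
```

View pics/w7.png

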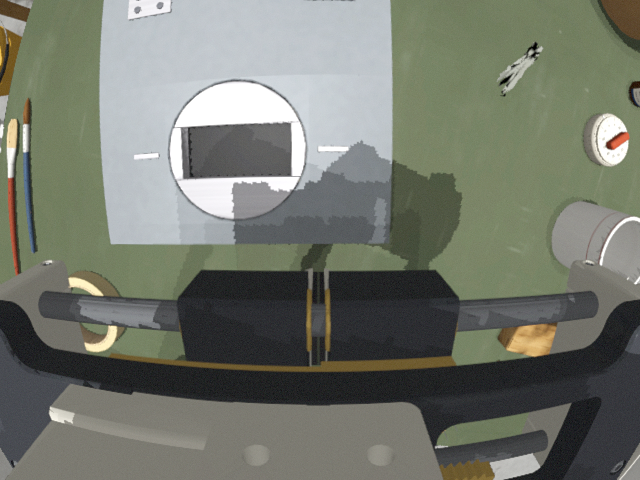

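```bash
python3 - <<'E'
import cv2
i=cv2.imread("pics/w7.png")[75:250,100:400]
cv2.imwrite("pics/w7z.png",cv2.resize(i,None,fx=2.6,fy=2.6,interpolation=cv2.INTER_CUBIC))
E
```

```text
(no output)
```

View pics/w7z.png

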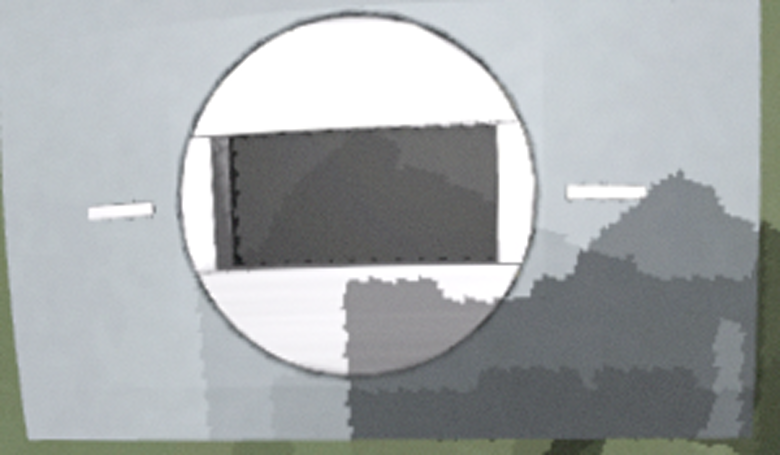

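```bash
python3 - <<'E'
from h import *
import json
pose=json.load(open("p7.json"))
Z=lambda x,y:(100+(x+.5)/2.6-.5,75+(y+.5)/2.6-.5)
W=lambda x,y:wz(pose,*Z(x,y),.09)[:2]
for n,a,b in[('dash',(121,212),(606,191)),('front',(216,270),(520,263)),('back',(190,136),(518,121)),('lidfront',(28,438),(748,438))]:
    l,r=W(*a),W(*b); print(n,np.arctan2(*(l-r)[::-1])-np.pi/2,l,r)
E
```

```text
dash 0.29912337925461885 [0.49267113 0.14561724] [0.53511042 0.00799534]
front 0.2897818479513472 [0.48331507 0.11108853] [0.50891804 0.02522302]
back 0.28964846965099444 [0.51960447 0.12878024] [0.54699162 0.03688628]
lidfront 0.29188631581697355 [0.41306385 0.16624862] [ 0.47892745 -0.05295456]
```

```bash
python3 - <<'E'
from plant import robot
import cv2,numpy as np
a=cv2.imread("pics/top0.png"); b=robot.snapshot("top")
for n,(u,v) in dict(mug=(438,245),block=(429,292),timer=(431,204),jar=(200,178)).items():
    s=np.s_[v-22:v+22,u-22:u+22]; print(n,cv2.absdiff(a[s],b[s]).mean())
o=robot.get_obs(); print(o['t'],o['tcp_pos'],o['force'],abs(o['qvel']).max())
robot.job_done()
E
```

```text
mug 0.9607438016528925
block 1.4736570247933884
timer 0.8741391184573003
jar 0.996900826446281
11.65 [0.47441318 0.00113869 0.20171687] [ 0.33745347 -0.27373553  0.05207251] 0.005168052047922204
the job is handed in; nothing more can be done
```

The lid is shut and the fastener is turned to its locked stop. I handed the job in at t = 11.65 s, well under the 51 s limit; no verdict was reported.

**What I did:** I pushed the lid down with the shut fingertips near its right front until it met its stop. There the tip stood at z = 0.0899 m and the force rose to 29 N. I then set the tips in the front end of the slot and turned the fastener about 1.4 rad clockwise, until the force rose sharply at the stop. Finally I backed off, lifted straight out and moved the hand clear.

**Last checks:**
- **Fastener:** the slot lies at yaw 0.290 rad. The dashes read 0.299 and the lid's front edge 0.292, so it is within about 0.01 rad of locked.
- **Lid:** it looks flush in the last wrist picture. I did not measure its angle again after the turn.
- **Hand:** it was about 110 mm above the lid, at rest, with under 0.5 N on the tool.
- **Bystanders:** the mug, block, timer and jar look unchanged in the top view compared with the start.

No check failed. The small differences, about 0.01 rad between yaw readings and about 3 mm between early and later views of the fastener axis, are around the calibration error.

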